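# Crack the sticky lid of the glass drying chest and hold it ajar

## Robot

A 7-joint arm with a two-finger parallel gripper is mounted at the origin on the work surface. World frame = base frame: x ahead of the robot, y to its left, z up, the work surface at z = 0. Lengths are in m, angles in rad, forces in N, time in s.
With the tool pointing down it reaches from about 0.4 to 0.85 m from the base axis. Payload 4.5 kg.
Tool frame: the origin (TCP) lies midway between the tips of the shut fingers; the grasp point (between the pads) lies 19 mm behind it; z points along the fingers, y is the direction in which the jaws open and shut (so a half turn about z gives the same grasp; the last joint's range is limited). The gripper opens to 88 mm and grips with 3 to 60 N. Pads are 18 mm wide; open, the fingers measure 123 mm over their backs; the gripper's body (75 mm by 187 mm) begins 45 mm behind the grasp point.
Start: joints at [1.354, 0.689, -0.195, 1.565, 0.157, 0.902, -0.215], TCP at [0.155, -0.605, 0.239] pointing down, gripper open.
Joint ranges: [-3.01, 3.01], [-0.46, 2.08], [-1.47, 1.51], [0.13, 2.56], [-1, 4.14], [0.04, 2.09], [-2.66, 2.66]. Speed limits (rad/s): [2.57, 2.57, 3.14, 3.14, 3.14, 3.14, 3.14].

## Interface

Orientations are given as a unit quaternion [x, y, z, w].
In Python, from plant import r gives the robot as it stands. The module is installed in compiled form; this text tells all that it offers.
- The arm moves only by the tool carry_out, never from a script. Its argument "commands" is a list of rows, each a list of 6 numbers: the shift along the tool's x, y, z in m, then the turn, a rotation vector about the tool's x, y, z in degrees. In form: [[dx, dy, dz, wx, wy, wz], ...]. A call has 1 to 12 rows; each row is the pose to reach, as a shift and turn from the pose commanded when the call began, along the tool's axes at that moment; what a row does not reach only later rows make up. A row lasts 1/10 s, in which the tool goes at most 50 mm and 8.59 degrees, less where a joint would pass 70% of its speed; a pose out of reach is approached as far as the arm can. A call with a gripper value outside its range is refused whole. "fingers" is the closure in counts, from 0 (fully open) to 255 (shut), set as the call begins (left out, the last holds). The fingers move at their own pace and stop on an object; "grip_force" is the grip in N (left out, the last holds). Time passes only in rows, so rows that repeat a pose let the fingers close. It gives the time, the measured TCP pose, the force and the opening at its end, in the units of the state.
- r.get_state(): the state, without advancing time (a new reading comes with each control period).
- r.snapshot(name): name is "scene" or "top" or "wrist"; returns a dict with "img" (480x640x3 uint8, blue, green, red), "intrinsics" (3x3 intrinsics, pixels), "extrinsics" (4x4, takes a point from camera to world coordinates); the wrist camera has in their place "tool_from_camera" (4x4, takes a point from camera to tool coordinates, whose origin is the TCP and whose axes are the flange's). Camera axes: x right, y down, z forward; pixel columns grow to the right and rows downward; lengths in m; the calibration is good to about 2 mm. A picture is of the moment at which its call begins: read the wrist's pose just before it. There is no depth.
- r.finish_job(): hands the job in, once; it reports no verdict.
Trained networks look in a picture, given as the dict that the camera call returned (one of the last four; its "shot" number tells which), for a name from the list of things; names that differ only in an ending like _2 or _b are one class to them, and where a whole thing is asked for, a point or a joint stands for the part that bears it (a point fixed in the world has none). Each returns a list of dicts, best first, with "p" (0 to 1); they miss things now and then, are a little off and sometimes report something else, mostly with a low value. They report only what shows in the picture. A call takes as long as a camera call.
- r.spot_in(picture, label): "xyz" ([x, y, z] in m, in world coordinates, good to about 4 mm: the middle of the surface that is visible of it).
- r.spot_point(picture, label): "xyz" ([x, y, z] in m, in world coordinates, good to about 4 mm: a listed point, or the origin of a listed thing).
The state is a dict: "clock": time; "q": joint angles; "qd": joint speeds; "joint_torque": joint torques, N m; "tool_pos": TCP position; "eef_rot": TCP orientation; "contact_force": force on the tool from outside, world axes, zero at the start; "moment": the same for the moment, N m; "opening": opening from 0.0 (shut) to 1.0 (fully open).
Only numpy, scipy, OpenCV 4.12 (cv2) and the standard library are available. Lean on these libraries where they do the work, as an engineer would, in place of code of your own. Each camera call takes 0.05 s, during which the arm holds its last target.

## Task

Take the brass weight off the lid of the grey drying chest and set it gently upright on the round cork mat, wholly on it. Then lift the blue lid by its handle: its rubber seal sticks and then lets go suddenly, so break it free without throwing the lid wide, and finish while holding the lid still, its front edge about 30 mm open. Leave the jar, copper roll and mug alone.

Things in the scene. Friction and masses are not known exactly. Their poses are not given: they have to be found in the camera images.
- weight_center (a point): centre of the brass weight (a pawn-like weight, 0.65 kg, 78 mm tall): point on its axis, half-way up, 39 mm above its underside; z is its upright axis. Foot: 60 mm across, 26 mm high. Neck: 20 mm across. Knob to grip: a cylinder 28 mm across, from 48 to 78 mm above the underside (9 to 39 mm above this point). It starts standing on the lid, well behind the handle.
- rest_center (a point): round cork mat on the bench, 130 mm across and 6 mm thick, fixed: this point is on its axis, half-way up, so its top is 3 mm above. It lies on the left or the right of the chest; the jar is on the other side.
- chest: grey chest, fixed to the bench, 210 mm deep (x) by 260 mm wide (y), rim 90 mm high; origin at the centre of its underside on the bench; its -x side is its front, towards the robot; turned about the vertical by up to 0.22 rad.
- lid_handle (a point): middle of the steel handle's bar on the blue lid: a horizontal round bar 14 mm thick, 110 mm long along the chest's y, on two posts at its ends; its centre is 38 mm above the lid's top, 185 mm in front of the hinge line and 55 mm above it; moves with the lid. Grip it from above, fingers in front of and behind the bar; the bar may turn between the fingers as the lid tilts.
- lid_hinge (a point): middle of the hinge line at the back of the chest, 110 mm behind the chest's origin along its x and 90 mm above the bench; the hinge runs along the chest's y. The lid is 225 mm long from the hinge to its front edge, 270 mm wide, its top 107 mm above the bench when shut.
- lid (a joint): opening angle of the lid, rad: 0 shut, growing as the front edge rises; 0.133 is a 30 mm opening at the front edge (opening = 225 mm x angle). The lid weighs about 0.5 kg and falls shut by itself. Its rubber lip grips with a peak of some 13 to 22 N at the handle (lid weight included) while the handle rises the first 2 to 6 mm; the grip is gone by 8 mm, leaving 2 to 4 N of lid weight. If let go after that, the lid drops back and may perch a few mm open.
- jar_mid (a point): centre of the amber jar with white cap, 64 mm across, 95 mm tall: leave alone
- spool_mid (a point): centre of the roll of copper foil, 72 mm across, 22 mm tall: leave alone
- mug_mid (a point): centre of the blue mug, 72 mm across without its handle, 85 mm tall: leave alone

How it is judged:
By the outcome, as a careful person would: the job done as asked, in the order asked, and still so for the second after the job is handed in, while the arm keeps its last pose, push and grip.
It also fails if it takes over 51 s, if anything falls off the work surface, if the arm or the gripper's body presses on something with over 40 N, if the wrist force passes 120 N, or if a joint passes its speed limit or range.

## Working session

There is one attempt and no reset: what is moved stays moved. The work goes in short steps, Python scripts to look and compute and a tool call to move; the robot and the scene stay as the last step left them, time stands still between calls to the robot, and variables do not carry over. Pictures are saved under pics/ and viewed, and the job is handed in when it is done.

Besides the shell and the picture viewer there is one more tool, called as name([rows], argument=value, ...), one row to a line, values as JSON. carry_out: Moves the arm, as the interface text tells. Its arguments: {"type":"object","properties":{"commands":{"type":"array","items":{"type":"array","items":{"type":"number"}}},"fingers":{"type":"number"},"grip_force":{"type":"number"}},"required":["commands"]}

```bash
mkdir -p pics; cat > h.py <<'E'
from plant import r
import numpy as np, cv2
from scipy.spatial.transform import Rotation as R
def st():
    s=r.get_state(); print('t',round(s['clock'],2),'pos',np.round(s['tool_pos'],4),'rot',np.round(s['eef_rot'],4),'F',np.round(s['contact_force'],2),'M',np.round(s['moment'],2),'op',round(s['opening'],3)); return s
def proj(p,pic):
    E=np.linalg.inv(np.array(pic['extrinsics'])); c=E[:3,:3]@np.array(p)+E[:3,3]; u=np.array(pic['intrinsics'])@c; return u[:2]/u[2]
E
python3 - <<'E'
from h import *
s=st(); print(R.from_quat(s['eef_rot']).as_matrix().round(3))
for n in ['scene','top']:
    p=r.snapshot(n); cv2.imwrite(f'pics/{n}0.png',p['img'])
    print(n,np.round(p['extrinsics'],3).tolist())
    for l in ['weight_center','rest_center','chest','lid_handle','lid_hinge','jar_mid','spool_mid','mug_mid']:
        for d in r.spot_point(p,l)[:2]: print(l,np.round(d['xyz'],4),round(d['p'],2),proj(d['xyz'],p).round(0))
st()
E
```

```text
t 0.0 pos [ 0.1549 -0.6048  0.2379] rot [ 9.921e-01  1.251e-01 -2.000e-04 -9.000e-04] F [-0.6  -0.65  0.74] M [ 0.   -0.02  0.  ] op 0.999
[[ 0.969  0.248 -0.001]
 [ 0.248 -0.969  0.002]
 [-0.    -0.002 -1.   ]]
scene [[0.842, 0.315, -0.439, 1.011], [0.54, -0.502, 0.676, -0.689], [-0.007, -0.806, -0.592, 0.737], [0.0, 0.0, 0.0, 1.0]]
weight_center [0.6118 0.0233 0.1441] 0.64 [350. 246.]
rest_center [0.4744 0.3168 0.0046] 0.75 [359. 219.]
chest [ 0.5794 -0.0233 -0.0023] 0.95 [326. 304.]
lid_handle [ 0.5024 -0.0127  0.1472] 0.74 [298. 237.]
lid_hinge [ 0.6856 -0.0359  0.0941] 0.63 [366. 292.]
jar_mid [ 0.4563 -0.3291  0.0499] 0.71 [183. 354.]
spool_mid [0.7382 0.2934 0.0156] 0.59 [445. 250.]
mug_mid [ 0.6963 -0.3149  0.0442] 0.87 [291. 409.]
top [[0.007, -0.998, 0.06, 0.496], [-1.0, -0.007, -0.0, -0.013], [0.0, -0.06, -0.998, 1.454], [0.0, 0.0, 0.0, 1.0]]
weight_center [0.6128 0.0207 0.1431] 0.61 [305. 214.]
rest_center [0.4755 0.3211 0.0034] 0.79 [181. 275.]
chest [ 5.77e-01 -2.41e-02 -1.00e-04] 0.9 [325. 234.]
lid_handle [ 0.5034 -0.0098  0.1463] 0.85 [319. 264.]
lid_hinge [ 0.6827 -0.0341  0.091 ] 0.81 [330. 185.]
jar_mid [ 0.459  -0.3285  0.0465] 0.68 [456. 285.]
jar_mid [ 0.5013 -0.0132  0.1465] 0.46 [321. 265.]
spool_mid [0.7377 0.2929 0.0133] 0.93 [194. 166.]
mug_mid [ 0.6995 -0.3179  0.0437] 0.64 [451. 182.]
t 0.9 pos [ 0.1551 -0.6055  0.2387] rot [0.9921 0.1251 0.     0.    ] F [-0.45  0.46  0.06] M [-0.04  0.03  0.02] op 1.001
```

View pics/scene0.png

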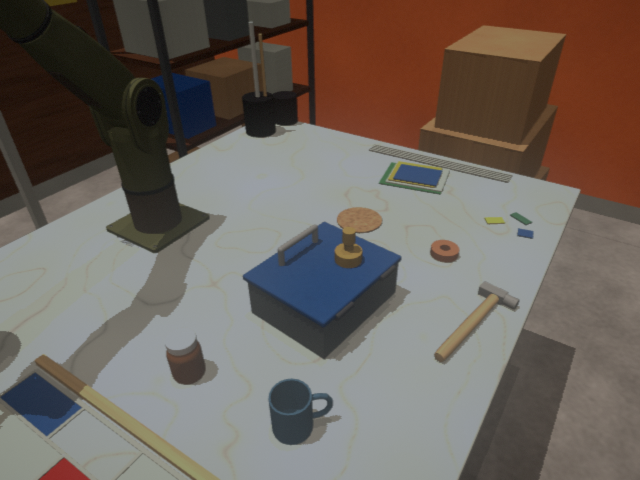

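View pics/top0.png

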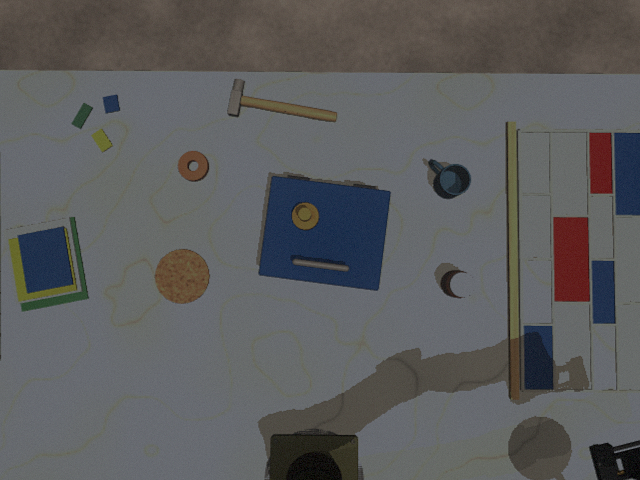

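The pictures agree with the networks: weight at top px (305,215), handle bar (293,259)–(349,268), mat (182,276), jar on the right. I'll refine with pixel geometry.

```bash
cat >> h.py <<'E'
def back(u,v,z,pic):
    E=np.array(pic['extrinsics']); d=E[:3,:3]@np.linalg.inv(np.array(pic['intrinsics']))@[u,v,1]; return E[:3,3]+d*(z-E[2,3])/d[2]
E
python3 - <<'E'
from h import *
p=r.snapshot('top'); im=p['img']
np.save('pics/top.npy',im)
big=cv2.resize(im[160:310,140:420],None,fx=2.85,fy=2.85,interpolation=cv2.INTER_CUBIC)
cv2.imwrite('pics/crop1.png',cv2.convertScaleAbs(big,alpha=2))
hsv=cv2.cvtColor(im,cv2.COLOR_BGR2HSV)
# mat
m=((hsv[...,0]<22)&(hsv[...,1]>70)).astype(np.uint8); m[:, :140]=0; m[:,225:]=0; m[:240]=0; m[310:]=0
c,_=cv2.findContours(m,0,2); c=max(c,key=cv2.contourArea); e=cv2.minEnclosingCircle(c); M=cv2.moments(c); cx,cy=M['m10']/M['m00'],M['m01']/M['m00']
print('mat',e,cx,cy,back(cx,cy,.006,p))
# lid
m=((hsv[...,0]>100)&(hsv[...,0]<125)&(hsv[...,1]>120)).astype(np.uint8); m[:,:240]=0; m[:,410:]=0; m[:160]=0;m[310:]=0
c,_=cv2.findContours(m,0,2); c=max(c,key=cv2.contourArea); rr=cv2.minAreaRect(c); b=cv2.boxPoints(rr); print(b)
B=np.array([back(*q,.107,p) for q in b]); print(B.round(4)); print([np.linalg.norm(B[i]-B[i-1]).round(4) for i in range(4)])
for i in range(4):
    d=B[i]-B[i-1]; print(np.arctan2(d[1],d[0]))
print('mid',B.mean(0))
# weight
x0,y0=285,195
w=((hsv[...,0]>12)&(hsv[...,0]<32)&(hsv[...,1]>80)).astype(np.uint8); w2=np.zeros_like(w); w2[195:235,285:325]=w[195:235,285:325]
c,_=cv2.findContours(w2,0,2); c=max(c,key=cv2.contourArea); print('weight',cv2.minEnclosingCircle(c),cv2.boundingRect(c))
(cx,cy),rd=cv2.minEnclosingCircle(c); print(back(cx,cy,.133,p), proj([.612,.021,.133],p),proj([.612,.021,.185],p))
# handle
g=((hsv[...,1]<90)).astype(np.uint8); g2=np.zeros_like(g); g2[252:275,288:355]=g[252:275,288:355]
c,_=cv2.findContours(g2,0,2); c=max(c,key=cv2.contourArea); rr=cv2.minAreaRect(c); b=cv2.boxPoints(rr); B=np.array([back(*q,.145,p) for q in b]); print('handle',rr,B.round(4),B.mean(0))
E
```

```text
mat ((181.68675231933594, 275.7710876464844), 27.32423210144043) 181.74040632054175 275.8503386004515 [0.473899   0.31795884 0.006     ]
[[258.71558 274.1803 ]
 [271.58545 175.51115]
 [390.51855 191.02417]
 [377.64868 289.6933 ]]
[[ 0.4804  0.124   0.107 ]
 [ 0.7013  0.098   0.107 ]
 [ 0.6683 -0.1688  0.107 ]
 [ 0.4479 -0.1403  0.107 ]]
[np.float64(0.2662), np.float64(0.2225), np.float64(0.2689), np.float64(0.2222)]
1.4486561865341245
-0.11679585136271922
-1.6941380359916691
3.012986298598279
mid [ 0.57447032 -0.02176124  0.107     ]
weight ((304.79522705078125, 215.7553253173828), 13.626985549926758) (292, 203, 27, 27)
[0.60907425 0.02206105 0.133     ] [305.29104438 214.42827567] [304.67196305 212.2594275 ]
handle ((320.42578125, 264.5567932128906), (57.55729293823242, 6.938594818115234), 7.594643592834473) [[ 0.5028  0.0497  0.145 ]
 [ 0.5177  0.0478  0.145 ]
 [ 0.5021 -0.0756  0.145 ]
 [ 0.4873 -0.0737  0.145 ]] [ 0.50249054 -0.0129364   0.145     ]
```

View pics/crop1.png

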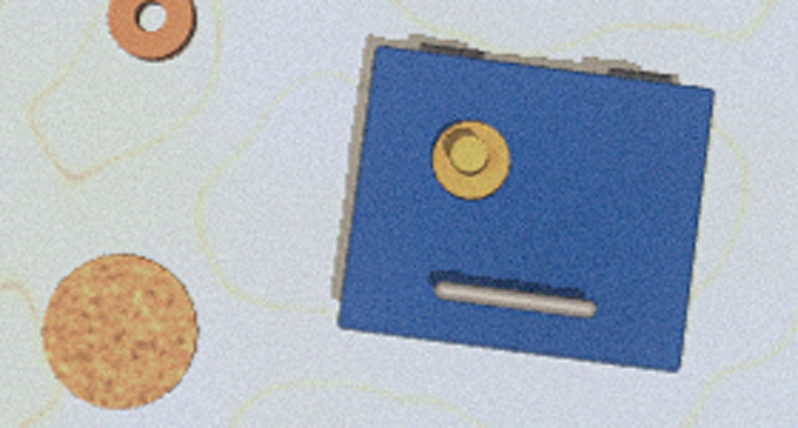

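```bash
cat >> h.py <<'E'
def go(pos,yaw=-0.125):
    s=st(); R0=R.from_quat(s['eef_rot']); y=np.array([np.cos(yaw),np.sin(yaw),0]); z=np.array([0,0,-1.]); x=np.cross(y,z)
    Rt=R.from_matrix(np.c_[x,y,z]); d=R0.inv().apply(np.array(pos)-s['tool_pos']); w=(R0.inv()*Rt).as_rotvec(degrees=True)
    print('row',d.round(4).tolist(),w.round(2).tolist())
E
python3 -c "
from h import *
go([.61,.0215,.25])"
```

```text
t 0.95 pos [ 0.1551 -0.6055  0.2387] rot [0.9921 0.1251 0.     0.    ] F [-0.46 -0.07  1.15] M [-0.03 -0.03  0.  ] op 1.0
row [0.5962, -0.4944, -0.0113] [0.0, 0.0, -68.47]
```

carry_out([
  [0.036,-0.03,-0.011,0,0,-5],
  [0.072,-0.06,-0.011,0,0,-10],
  [0.108,-0.09,-0.011,0,0,-15],
  [0.144,-0.12,-0.011,0,0,-20],
  [0.18,-0.15,-0.011,0,0,-25],
  [0.216,-0.18,-0.011,0,0,-30],
  [0.252,-0.21,-0.011,0,0,-35],
  [0.288,-0.24,-0.011,0,0,-40],
  [0.324,-0.27,-0.011,0,0,-45],
  [0.36,-0.3,-0.011,0,0,-50],
  [0.396,-0.33,-0.011,0,0,-55],
  [0.43,-0.357,-0.011,0,0,-58],
], fingers=0)

```text
clock: 2.15
tool_pos: [0.4842, -0.1509, 0.25]
eef_rot: [0.806, 0.592, 0.0, 0.0]
contact_force: [0.2, -1.4, 0.2]
opening: 1.007
```

```bash
python3 -c "
from h import *
go([.61,.0215,.25])"
```

```text
t 2.15 pos [ 0.4842 -0.1509  0.25  ] rot [8.060e-01 5.918e-01 3.000e-04 2.000e-04] F [ 0.2  -1.43  0.16] M [-0.08 -0.09  0.  ] op 1.007
row [0.2022, 0.0684, 0.0001] [0.04, -0.01, -10.26]
```

carry_out([
  [0.035,0.012,0,0,0,-2],
  [0.075,0.025,0,0,0,-4],
  [0.115,0.039,0,0,0,-6],
  [0.15,0.051,0,0,0,-8],
  [0.18,0.061,0,0,0,-10],
  [0.202,0.068,0,0,0,-10.3],
  [0.202,0.068,0,0,0,-10.3],
  [0.202,0.068,0,0,0,-10.3],
])

```text
clock: 2.95
tool_pos: [0.6087, 0.0186, 0.2495]
eef_rot: [0.751, 0.661, -0.001, 0.0]
contact_force: [-0.2, 0.4, 0.5]
opening: 0.999
```

```bash
python3 - <<'E'
from h import *
go([.61,.0215,.151])
s=r.get_state(); p=r.snapshot('wrist'); cv2.imwrite('pics/w1.png',cv2.convertScaleAbs(p['img'],alpha=1.5))
T=np.eye(4); T[:3,:3]=R.from_quat(s['eef_rot']).as_matrix(); T[:3,3]=s['tool_pos']; p2=dict(p); p2['extrinsics']=T@np.array(p['tool_from_camera'])
for l in ['weight_center','lid_handle']:
    for d in r.spot_point(p,l)[:2]: print(l,np.round(d['xyz'],4),round(d['p'],2),proj(d['xyz'],p2).round(0))
for q in [(.61,.0215,.185),(.61,.0215,.133),(.503,-.013,.145)]: print(q,proj(q,p2))
p=r.snapshot('top'); cv2.imwrite('pics/t1.png',cv2.convertScaleAbs(p['img'],alpha=1.5))
E
```

```text
t 2.95 pos [0.6087 0.0186 0.2495] rot [ 7.508e-01  6.605e-01 -6.000e-04  1.000e-04] F [-0.2  0.4  0.5] M [-0.04 -0.07 -0.01] op 0.999
row [0.0031, 0.0009, 0.0985] [-0.03, 0.06, -0.16]
weight_center [0.609  0.0229 0.1471] 0.98 [321. 230.]
weight_center [ 0.6826 -0.0386  0.094 ] 0.41 [407. 268.]
lid_handle [ 0.5048 -0.0109  0.1444] 0.56 [197. 286.]
(0.61, 0.0215, 0.185) [322.76309299 247.55018662]
(0.61, 0.0215, 0.133) [322.45820602 226.92967719]
(0.503, -0.013, 0.145) [194.67301188 289.01397845]
```

View pics/w1.png

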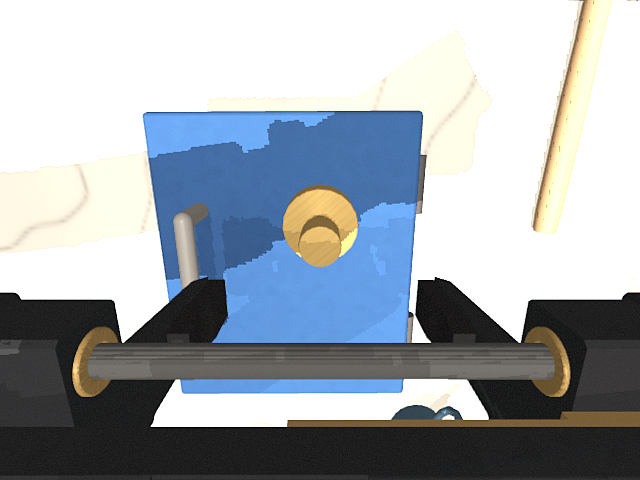

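carry_out([
  [0.004,0,0.025,0,0,-0.2],
  [0.004,0,0.05,0,0,-0.2],
  [0.004,0,0.07,0,0,-0.2],
  [0.004,0,0.085,0,0,-0.2],
  [0.004,0,0.095,0,0,-0.2],
  [0.004,0,0.0985,0,0,-0.2],
  [0.004,0,0.0985,0,0,-0.2],
  [0.004,0,0.0985,0,0,-0.2],
])

```text
clock: 3.95
tool_pos: [0.6101, 0.0229, 0.152]
eef_rot: [0.75, 0.662, 0.001, 0.0]
contact_force: [-0.3, -0.2, 0.4]
opening: 1.001
```

carry_out([
  [0,0,0,0,0,0],
  [0,0,0,0,0,0],
  [0,0,0,0,0,0],
  [0,0,0,0,0,0],
  [0,0,0,0,0,0],
  [0,0,0,0,0,0],
  [0,0,0,0,0,0],
  [0,0,0,0,0,0],
], fingers=255, grip_force=35)

```text
clock: 4.75
tool_pos: [0.6088, 0.023, 0.1511]
eef_rot: [0.75, 0.662, -0.001, -0.0]
contact_force: [-2.8, 0.0, 0.5]
opening: 0.307
```

```bash
python3 - <<'E'
from h import *
st()
p=r.snapshot('wrist'); cv2.imwrite('pics/w2.png',cv2.convertScaleAbs(p['img'],alpha=1.5))
E
```

```text
t 4.75 pos [0.6088 0.023  0.1511] rot [ 7.497e-01  6.618e-01 -7.000e-04 -5.000e-04] F [-2.82  0.04  0.45] M [ 0.09  0.22 -0.02] op 0.307
```

View pics/w2.png

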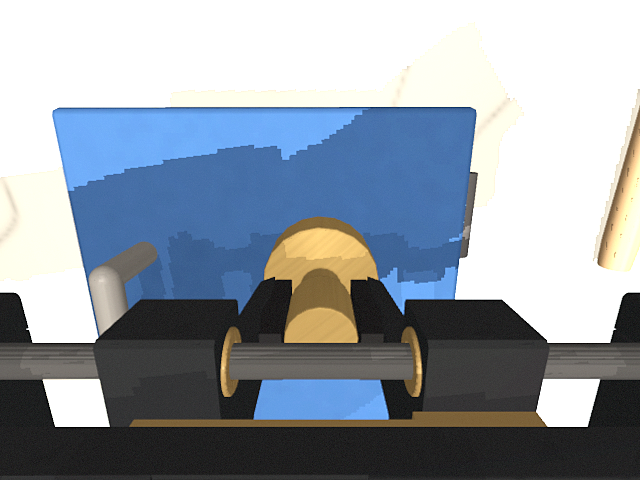

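carry_out([
  [0,0,-0.01,0,0,0],
  [0,0,-0.025,0,0,0],
  [0,0,-0.045,0,0,0],
  [0,0,-0.06,0,0,0],
  [0,0,-0.07,0,0,0],
  [0,0,-0.07,0,0,0],
])

```text
clock: 5.4
tool_pos: [0.6101, 0.023, 0.2223]
eef_rot: [0.75, 0.662, 0.001, 0.001]
contact_force: [0.9, -0.6, -6.9]
opening: 0.304
```

```bash
python3 -c "
from h import *
go([.474,.318,.22])"
```

```text
t 5.4 pos [0.6101 0.023  0.2223] rot [7.498e-01 6.617e-01 8.000e-04 6.000e-04] F [ 0.86 -0.63 -6.86] M [-0.01 -0.15  0.01] op 0.304
row [0.2758, -0.1718, 0.002] [0.11, -0.02, 0.02]
```

carry_out([
  [0.01,-0.006,0,0,0,0],
  [0.03,-0.019,0,0,0,0],
  [0.058,-0.036,0,0,0,0],
  [0.09,-0.056,0,0,0,0],
  [0.122,-0.076,0,0,0,0],
  [0.154,-0.096,0,0,0,0],
  [0.186,-0.116,0,0,0,0],
  [0.218,-0.136,0,0,0,0],
  [0.245,-0.153,0,0,0,0],
  [0.265,-0.165,0,0,0,0],
  [0.276,-0.172,0,0,0,0],
  [0.276,-0.172,0,0,0,0],
])

```text
clock: 6.6
tool_pos: [0.471, 0.3206, 0.2207]
eef_rot: [0.748, 0.663, -0.0, -0.001]
contact_force: [-0.8, -0.9, -8.1]
opening: 0.303
```

```bash
python3 -c "
from h import *
go([.474,.318,.056])
p=r.snapshot('scene'); cv2.imwrite('pics/s2.png',cv2.convertScaleAbs(p['img'],alpha=1.5))
"
```

```text
t 6.6 pos [0.471  0.3206 0.2207] rot [ 7.482e-01  6.634e-01 -3.000e-04 -1.000e-03] F [-0.82 -0.85 -8.05] M [-0.15 -0.03  0.01] op 0.303
row [-0.0024, 0.0036, 0.1647] [-0.11, -0.05, 0.29]
```

View pics/s2.png

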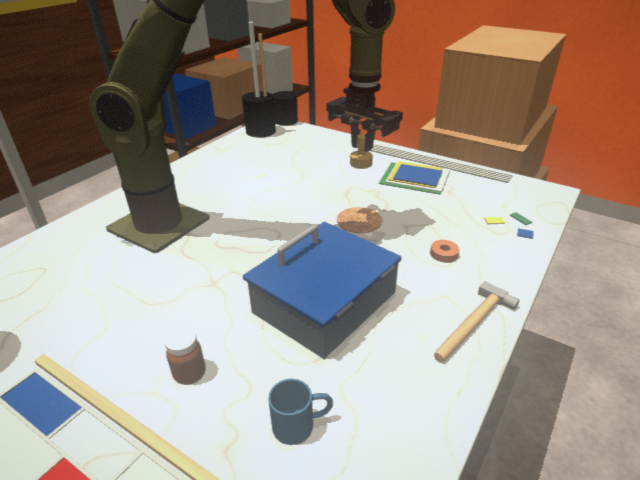

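The weight is held upright above the mat (360,160), and the lid is still shut. Descending.

carry_out([
  [-0.002,0.003,0.015,0,0,0],
  [-0.002,0.003,0.04,0,0,0],
  [-0.002,0.003,0.07,0,0,0],
  [-0.002,0.003,0.1,0,0,0],
  [-0.002,0.003,0.125,0,0,0],
  [-0.002,0.003,0.145,0,0,0],
  [-0.002,0.003,0.155,0,0,0],
  [-0.002,0.003,0.16,0,0,0],
  [-0.002,0.003,0.163,0,0,0],
  [-0.002,0.003,0.165,0,0,0],
  [-0.002,0.003,0.165,0,0,0],
])

```text
clock: 7.75
tool_pos: [0.4763, 0.316, 0.0567]
eef_rot: [0.75, 0.662, 0.001, 0.0]
contact_force: [0.3, 0.2, -7.1]
opening: 0.306
```

```bash
python3 -c "
from h import *
st()"
```

```text
t 7.75 pos [0.4763 0.316  0.0567] rot [7.498e-01 6.617e-01 5.000e-04 1.000e-04] F [ 0.33  0.19 -7.11] M [-0.   -0.08 -0.01] op 0.306
```

Within 3 mm of the mat's centre. Lowering slowly until contact shows.

carry_out([
  [0,0,0.001,0,0,0],
  [0,0,0.002,0,0,0],
  [0,0,0.003,0,0,0],
  [0,0,0.004,0,0,0],
  [0,0,0.005,0,0,0],
  [0,0,0.005,0,0,0],
])

```text
clock: 8.35
tool_pos: [0.4758, 0.3157, 0.051]
eef_rot: [0.75, 0.662, -0.0, 0.0]
contact_force: [0.6, -0.1, -6.9]
opening: 0.303
```

carry_out([
  [0,0,0.0005,0,0,0],
  [0,0,0.001,0,0,0],
  [0,0,0.001,0,0,0],
])

```text
clock: 8.65
tool_pos: [0.4759, 0.3158, 0.0502]
eef_rot: [0.75, 0.662, 0.0, 0.0]
contact_force: [-0.6, 0.1, -7.4]
opening: 0.302
```

carry_out([
  [0,0,0.0005,0,0,0],
  [0,0,0.001,0,0,0],
  [0,0,0.001,0,0,0],
])

```text
clock: 8.95
tool_pos: [0.4758, 0.3159, 0.05]
eef_rot: [0.75, 0.662, 0.0, 0.0]
contact_force: [-3.3, -0.8, 4.8]
opening: 0.305
```

carry_out([
  [0,0,0.0005,0,0,0],
  [0,0,0.001,0,0,0],
  [0,0,0.001,0,0,0],
])

```text
clock: 9.25
tool_pos: [0.4758, 0.316, 0.05]
eef_rot: [0.75, 0.662, 0.0, 0.0]
contact_force: [-4.3, -2.8, 14.1]
opening: 0.302
```

Contact. Backing off the excess push, then opening.

carry_out([
  [0,0,-0.0005,0,0,0],
  [0,0,-0.001,0,0,0],
  [0,0,-0.0013,0,0,0],
  [0,0,-0.0013,0,0,0],
])

```text
clock: 9.65
tool_pos: [0.4758, 0.3159, 0.05]
eef_rot: [0.75, 0.662, 0.0, 0.0]
contact_force: [-3.7, -2.7, 6.9]
opening: 0.305
```

carry_out([
  [0,0,0,0,0,0],
  [0,0,0,0,0,0],
  [0,0,0,0,0,0],
  [0,0,0,0,0,0],
  [0,0,0,0,0,0],
  [0,0,0,0,0,0],
  [0,0,0,0,0,0],
], fingers=0)

```text
clock: 10.35
tool_pos: [0.4759, 0.3158, 0.0494]
eef_rot: [0.75, 0.662, -0.0, 0.0]
contact_force: [0.8, 0.3, -0.8]
opening: 0.917
```

carry_out([
  [0,0,-0.01,0,0,0],
  [0,0,-0.03,0,0,0],
  [0,0,-0.06,0,0,0],
  [0,0,-0.1,0,0,0],
  [0,0,-0.14,0,0,0],
  [0,0,-0.165,0,0,0],
  [0,0,-0.17,0,0,0],
])

```text
clock: 11.05
tool_pos: [0.4772, 0.3172, 0.2234]
eef_rot: [0.75, 0.662, 0.003, 0.0]
contact_force: [0.7, 0.1, -0.3]
opening: 0.999
```

```bash
python3 - <<'E'
from h import *
go([.503,-.013,.22])
s=r.get_state(); p=r.snapshot('wrist'); cv2.imwrite('pics/w3.png',cv2.convertScaleAbs(p['img'],alpha=1.5))
for d in r.spot_point(p,'weight_center')[:1]: print(d)
E
```

```text
t 11.05 pos [0.4772 0.3172 0.2234] rot [7.498e-01 6.617e-01 3.400e-03 2.000e-04] F [ 0.69  0.07 -0.35] M [-0.06 -0.08 -0.01] op 0.999
row [-0.3244, 0.0666, 0.0022] [0.27, -0.28, 0.02]
{'xyz': [0.4782, 0.3142, 0.0475], 'p': 0.76}
```

View pics/w3.png

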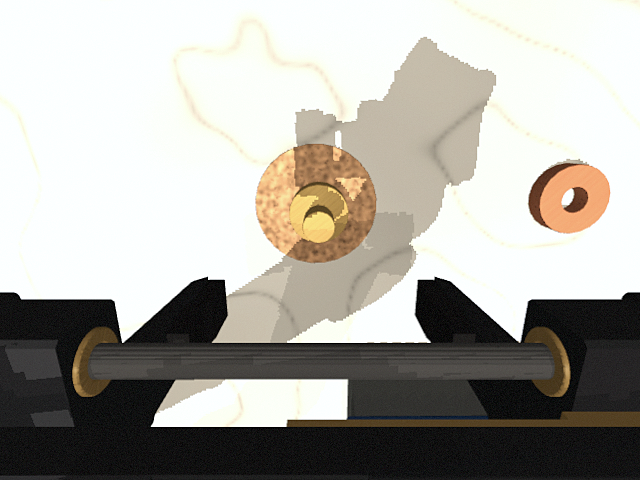

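The weight stands upright, wholly on the mat (foot at (319,210), mat spans 256–377 px). Now to above the handle.

carry_out([
  [-0.015,0.003,0,0,0,0],
  [-0.045,0.009,0,0,0,0],
  [-0.085,0.017,0,0,0,0],
  [-0.125,0.026,0,0,0,0],
  [-0.165,0.034,0,0,0,0],
  [-0.205,0.042,0,0,0,0],
  [-0.245,0.05,0,0,0,0],
  [-0.28,0.058,0,0,0,0],
  [-0.305,0.063,0,0,0,0],
  [-0.325,0.067,0,0,0,0],
  [-0.325,0.067,0,0,0,0],
  [-0.325,0.067,0,0,0,0],
])

```text
clock: 12.35
tool_pos: [0.5009, -0.0153, 0.2185]
eef_rot: [0.75, 0.661, -0.001, -0.001]
contact_force: [0.5, 0.0, -0.4]
opening: 1.0
```

```bash
python3 - <<'E'
from h import *
go([.503,-.013,.126])
s=r.get_state(); p=r.snapshot('wrist'); cv2.imwrite('pics/w4.png',cv2.convertScaleAbs(p['img'],alpha=1.5))
T=np.eye(4); T[:3,:3]=R.from_quat(s['eef_rot']).as_matrix(); T[:3,3]=s['tool_pos']; p2=dict(p); p2['extrinsics']=T@np.array(p['tool_from_camera'])
for l in ['lid_handle','lid_hinge']:
    for d in r.spot_point(p,l)[:2]: print(l,np.round(d['xyz'],4),round(d['p'],2),proj(d['xyz'],p2).round(0))
a=np.array([np.sin(.125),np.cos(.125),0])
for k in (-.055,0,.055): print(proj(np.array([.503,-.013,.145])+k*a,p2))
E
```

```text
t 12.35 pos [ 0.5009 -0.0153  0.2185] rot [ 0.75    0.6614 -0.0008 -0.0009] F [ 0.54  0.04 -0.39] M [-0.03 -0.12 -0.03] op 1.0
row [0.0026, 0.002, 0.0925] [-0.14, 0.0, -0.02]
lid_handle [ 0.5023 -0.0125  0.1474] 0.87 [323. 245.]
lid_hinge [ 0.6824 -0.0355  0.0892] 0.87 [543. 223.]
[324.11429903 317.36270438]
[324.22688489 244.09890062]
[324.35555414 160.36904813]
```

View pics/w4.png

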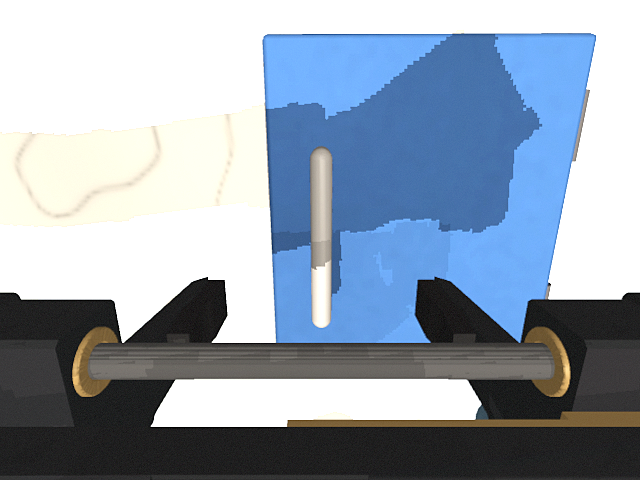

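carry_out([
  [0.0025,0.001,0.025,0,0,0],
  [0.0025,0.001,0.05,0,0,0],
  [0.0025,0.001,0.07,0,0,0],
  [0.0025,0.001,0.083,0,0,0],
  [0.0025,0.001,0.09,0,0,0],
  [0.0025,0.001,0.092,0,0,0],
  [0.0025,0.001,0.092,0,0,0],
  [0.0025,0.001,0.092,0,0,0],
])

```text
clock: 13.3
tool_pos: [0.5038, -0.0123, 0.1281]
eef_rot: [0.75, 0.662, 0.001, 0.0]
contact_force: [-0.2, -0.4, -0.2]
opening: 0.999
```

carry_out([
  [0,0,0,0,0,0],
  [0,0,0,0,0,0],
  [0,0,0,0,0,0],
  [0,0,0,0,0,0],
  [0,0,0,0,0,0],
  [0,0,0,0,0,0],
  [0,0,0,0,0,0],
  [0,0,0,0,0,0],
  [0,0,0,0,0,0],
  [0,0,0,0,0,0],
], fingers=255, grip_force=50)

```text
clock: 14.3
tool_pos: [0.5012, -0.0124, 0.1272]
eef_rot: [0.75, 0.662, -0.002, -0.001]
contact_force: [-4.9, 2.2, 1.8]
opening: 0.135
```

```bash
python3 - <<'E'
from h import *
st()
p=r.snapshot('wrist'); cv2.imwrite('pics/w5.png',cv2.convertScaleAbs(p['img'],alpha=1.5))
E
```

```text
t 14.3 pos [ 0.5012 -0.0124  0.1272] rot [ 0.7496  0.6619 -0.0017 -0.0012] F [-4.92  2.21  1.77] M [0.2  0.98 0.04] op 0.135
```

View pics/w5.png

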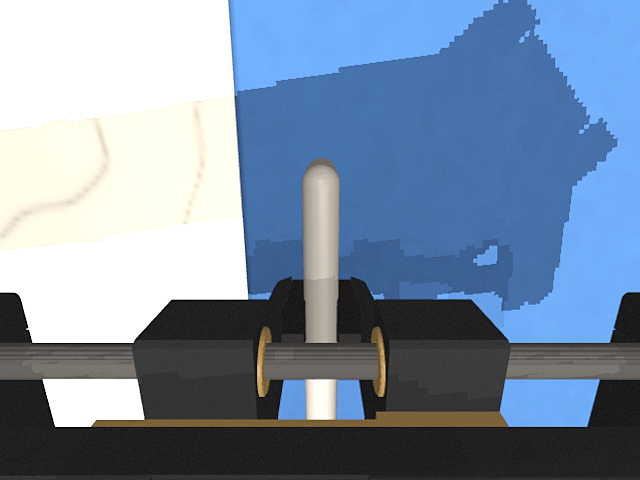

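carry_out([
  [0,0,-0.0005,0,0,0],
  [0,0,-0.001,0,0,0],
  [0,0,-0.0015,0,0,0],
  [0,0,-0.002,0,0,0],
  [0,0,-0.0025,0,0,0],
  [0,0,-0.003,0,0,0],
  [0,0,-0.003,0,0,0],
])

```text
clock: 15.05
tool_pos: [0.5018, -0.0125, 0.1294]
eef_rot: [0.75, 0.662, -0.001, -0.001]
contact_force: [-4.5, 3.9, -19.2]
opening: 0.133
```

carry_out([
  [0,0,-0.0003,0,0,0],
  [0,0,-0.0006,0,0,0],
  [0,0,-0.001,0,0,0],
  [0,0,-0.001,0,0,0],
])

```text
clock: 15.45
tool_pos: [0.5023, -0.0126, 0.1309]
eef_rot: [0.75, 0.662, -0.001, -0.001]
contact_force: [-4.7, 3.0, -17.2]
opening: 0.131
```

carry_out([
  [0,0.0002,-0.0003,0,0,0],
  [0,0.0003,-0.0006,0,0,0],
  [0,0.0004,-0.001,0,0,0],
  [0,0.0004,-0.001,0,0,0],
])

```text
clock: 15.85
tool_pos: [0.5032, -0.0127, 0.1334]
eef_rot: [0.75, 0.662, -0.0, 0.0]
contact_force: [-5.9, 3.0, -2.2]
opening: 0.129
```

carry_out([
  [0,0.0002,-0.0003,0,0,0],
  [0,0.0003,-0.0006,0,0,0],
  [0,0.0004,-0.001,0,0,0],
  [0,0.0004,-0.001,0,0,0],
])

```text
clock: 16.25
tool_pos: [0.5037, -0.0128, 0.1346]
eef_rot: [0.75, 0.662, -0.0, 0.0]
contact_force: [-6.7, 2.2, -2.6]
opening: 0.132
```

carry_out([
  [0,0.0002,-0.0003,0,0,0],
  [0,0.0003,-0.0006,0,0,0],
  [0,0.0004,-0.001,0,0,0],
  [0,0.0004,-0.001,0,0,0],
])

```text
clock: 16.65
tool_pos: [0.504, -0.0128, 0.1355]
eef_rot: [0.75, 0.662, -0.0, 0.0]
contact_force: [-7.2, 2.9, -2.1]
opening: 0.131
```

```bash
python3 - <<'E'
from h import *
st()
p=r.snapshot('scene'); cv2.imwrite('pics/s3.png',cv2.convertScaleAbs(cv2.resize(p['img'][180:380,200:440],None,fx=3,fy=3),alpha=1.5))
E
```

```text
t 16.65 pos [ 0.504  -0.0128  0.1355] rot [ 7.497e-01  6.618e-01 -5.000e-04  2.000e-04] F [-7.17  2.87 -2.09] M [ 0.52  1.61 -0.02] op 0.131
```

View pics/s3.png

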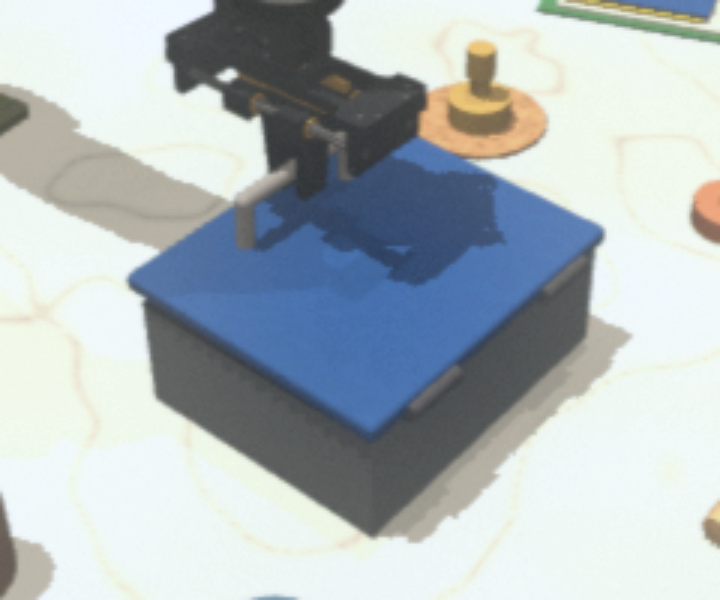

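Seal broken; rise 8.3 mm and forward shift 2.8 mm match the lid's arc, so there was no slip. Easing the grip and raising to 24 mm at the handle.

carry_out([
  [0,0.0006,-0.0015,0,0,0],
  [0,0.0012,-0.003,0,0,0],
  [0,0.0018,-0.0045,0,0,0],
  [0,0.0024,-0.006,0,0,0],
  [0,0.003,-0.0075,0,0,0],
  [0,0.0036,-0.009,0,0,0],
  [0,0.0042,-0.0105,0,0,0],
  [0,0.0048,-0.012,0,0,0],
  [0,0.0054,-0.0135,0,0,0],
  [0,0.006,-0.015,0,0,0],
  [0,0.006,-0.015,0,0,0],
  [0,0.006,-0.015,0,0,0],
], grip_force=35)

```text
clock: 17.9
tool_pos: [0.5101, -0.0137, 0.1508]
eef_rot: [0.75, 0.662, -0.0, 0.0]
contact_force: [-7.6, 1.9, -0.2]
opening: 0.139
```

```bash
cat > c.py <<'E'
from h import *
import sys
from scipy.optimize import brentq
st(); 
p=r.snapshot('scene'); cv2.imwrite('pics/%s.png'%sys.argv[1],cv2.convertScaleAbs(cv2.resize(p['img'][180:380,200:440],None,fx=3,fy=3),alpha=1.5))
s=st(); print('angle est from z',brentq(lambda a:.185*np.sin(a)+.055*np.cos(a)-.055-(s['tool_pos'][2]-.1272),-.1,.5)*225)
for n in ['scene','top']:
    q=r.snapshot(n)
    for l in ['lid_handle','weight_center','rest_center']:
        for d in r.spot_point(q,l)[:1]: print(n,l,np.round(d['xyz'],4),round(d['p'],2))
st()
E
python3 c.py s4
```

```text
t 17.9 pos [ 0.5101 -0.0137  0.1508] rot [ 7.497e-01  6.617e-01 -3.000e-04  5.000e-04] F [-7.63  1.89 -0.21] M [ 0.39  1.49 -0.01] op 0.139
t 17.95 pos [ 0.5101 -0.0137  0.1508] rot [ 7.497e-01  6.618e-01 -3.000e-04  5.000e-04] F [-6.98  2.01 -1.64] M [ 0.37  1.5  -0.  ] op 0.143
angle est from z 29.36756398995161
scene lid_handle [ 0.5112 -0.013   0.1708] 0.82
scene weight_center [0.4779 0.3115 0.0461] 0.89
scene rest_center [0.4767 0.317  0.0022] 0.9
top weight_center [0.4777 0.3147 0.0431] 0.67
top rest_center [0.4748 0.3215 0.0019] 0.84
t 18.35 pos [ 0.5101 -0.0137  0.1508] rot [ 7.497e-01  6.617e-01 -3.000e-04  5.000e-04] F [-6.99  1.75 -0.37] M [0.4  1.5  0.04] op 0.141
```

View pics/s4.png

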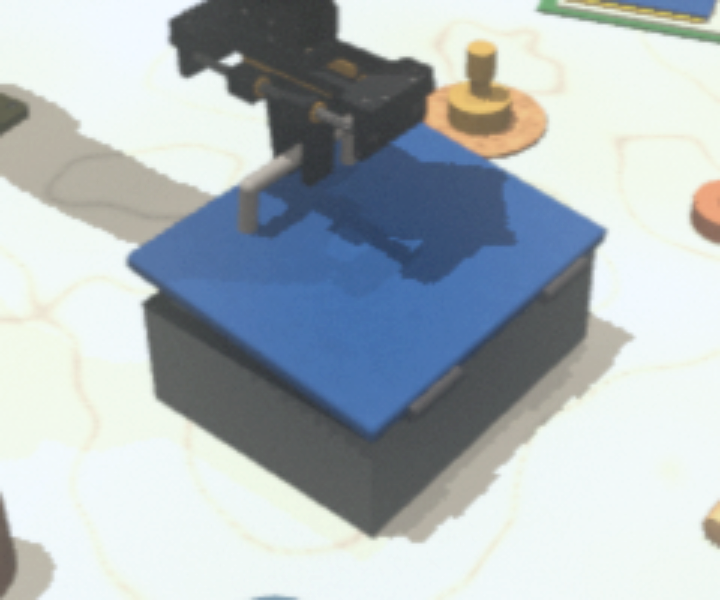

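```bash
python3 - <<'E'
from h import *
p=r.snapshot('scene'); a=cv2.imread('pics/scene0.png'); b=p['img']
def corner(im):
    h=cv2.cvtColor(im,cv2.COLOR_BGR2HSV); m=((h[...,0]>100)&(h[...,0]<125)&(h[...,1]>130)).astype(np.uint8); m[:,:230]=0;m[:,410:]=0;m[:200]=0;m[340:]=0
    c,_=cv2.findContours(m,0,2); c=max(c,key=cv2.contourArea)[:,0]; k=c[:,0].min(); return c[c[:,0]<=k+1].mean(0)
print(corner(a),corner(b))
hg=np.array([.684,-.0355,.09]); ux=np.array([np.cos(.125),-np.sin(.125),0]); uy=np.array([np.sin(.125),np.cos(.125),0])
for mm in (0,25,27.5,30,32.5,35):
    t=mm/225; P=hg-ux*(.225*np.cos(t)-.01*np.sin(t))-.135*uy+np.array([0,0,.225*np.sin(t)+.01*np.cos(t)]); print(mm,proj(P,p).round(2))
st()
E
```

```text
[267.25 284.  ] [261.5        274.66666667]
0 [241.   277.05]
25 [240.46 268.29]
27.5 [240.45 267.43]
30 [240.46 266.58]
32.5 [240.47 265.73]
35 [240.49 264.89]
t 18.4 pos [ 0.5101 -0.0137  0.1508] rot [ 7.497e-01  6.618e-01 -3.000e-04  5.000e-04] F [-7.86  2.78 -1.03] M [0.4  1.51 0.02] op 0.146
```

```bash
python3 - <<'E'
from h import *
p=r.snapshot('scene'); a=cv2.imread('pics/scene0.png'); b=p['img']
for im in (a,b):
    x=im.astype(int); m=((x[...,0]>x[...,2]*1.5)&(x[...,0]>35)).astype(np.uint8); m[:,:230]=0;m[:,410:]=0;m[:200]=0;m[345:]=0
    c,_=cv2.findContours(m,0,2); c=max(c,key=cv2.contourArea)[:,0]; k=c[:,0].min(); print(k,c[c[:,0]<=k+1].tolist())
s=st(); print(np.abs(s['qd']).max())
E
```

```text
243 [[243, 276]]
243 [[244, 264], [243, 265], [243, 266]]
t 18.45 pos [ 0.5101 -0.0137  0.1508] rot [ 7.498e-01  6.617e-01 -3.000e-04  5.000e-04] F [-6.93  1.9  -0.88] M [0.41 1.47 0.04] op 0.142
0.0010020471012597567
```

The lid's front corner moved up about 10–11 px, which the model puts at roughly 30 mm. The arm is still, so I'm handing in.

```bash
python3 -c "
from h import *
print(r.finish_job()); st()"
```

```text
the job is handed in; nothing more can be done
None
the job is handed in; nothing more can be done
```

The job is done and handed in at about 18.5 s of the 51 s limit. The weight is on the mat and the arm is holding the lid still, about 30 mm open.

- **Weight:** It stands upright on the cork mat. The networks put it 3 to 7 mm off the mat's centre, well inside the 35 mm margin, and the pictures show it wholly on the mat. While I was finding contact, the wrist read about 14 N upward. I eased that off before letting go.
- **Lid:** The seal peaked at about 19 N or slightly more and let go with the handle about 4 to 6 mm up. The lid did not jump. The handle followed the hinge's arc, so the grip did not slip.
- **Opening:** The handle's height gives 29.4 mm at the front edge. The front corner moved up about 10 to 11 px in the scene picture, which is about 30 mm. The network's handle height was 2 mm higher than mine, within its error.
- **Last reading:** Joint speeds were about 0.001 rad/s, with a steady side force of about 7 N on the tool from the grip on the bar.
- **Checks that failed or weren't made:** My first colour-based check of the lid corner picked the wrong point, so I redid it with a better threshold. In the last check, the top camera's network did not find the handle. The jar, roll and mug were not measured again; the arm never went near them.

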